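Unbolt and open the sample safe

TASK

Open the low steel sample safe. With one fingertip press the sprung catch pad down and keep it down while the other fingertip pushes the tab of the bolt until the bolt is fully drawn; then let go, so that the catch springs up again, and push the lid fully open by its push bar. Only press and push: grasp nothing, and leave the loose vial on the safe, the beaker and the stopper where they stand.

Things in the scene. Friction and masses are not known exactly. Their poses are not given: they have to be found in the camera images.
- safe: Low painted chest, 160 (x) x 252 (y) x 80 mm, immovable. Its own axes: x away from its front (the front faces the robot at yaw 0), y to its left, z up. Origin on the worktop, below the bolt rod; it spans x -80..80, y -122..130 mm. Left part (y 10..130): store under the sliding lid (lid top z 84, side rails to z 88). Right part: deck, z 80, with bolt and catch. All mm below are in this frame.
- rod_mid (a point): Middle of the bolt's two guides on the rod's axis (x 0, y -35, z 94). The 10 mm steel rod lies along the safe's y through two guide blocks 20 x 12 mm, tops at z 102, at y 3 and y -72. When home its left end passes through a staple on the lid (y 20..32, top at z 105), so that the lid cannot slide before the bolt is drawn.
- catch_pad: Ribbed dark pad of the rocker catch, 44 (x) x 74 (y) x 3 mm, in front of the bolt. Origin: centre of its top (x -60, y -28, z 116). It rocks on a pin along y, 30 mm behind its centre, level with it. Press down: front edge tips down, a tooth lifts off the bolt; centre sinks 7 mm until free, 11 to the stop. 2 N starts it, 6 N at the stop. A fingertip may slide along it in y; let go, it springs up.
- catch (a joint): Angle of the rocker catch, rad: 0 at rest (tooth blocks the bolt), above 0.23 the tooth is clear, 0.38 at the stop.
- bolt_tab: Upright flat steel tab on the bolt rod, 30 (x) x 6 (y) x 46 mm. Origin: middle of its top edge (x 13, y -17, z 140 when home). Push its left (+y) face towards the safe's -y. It spans x -2..28 and the catch pad x -82..-38, so two fingertips in line along x, about 73 mm apart, can rest on the pad and stand beside the tab; at the pressed pad's height a fingertip clears guides and staple.
- bolt (a joint): Travel of the bolt, m: 0 home, 0.035 fully drawn (towards -y of the safe). About 3 N of friction; stays where left. With the catch up it stops after 2 mm; when fully drawn and the catch let up, the tooth holds it drawn.
- lid_pull: Push bar on the lid: a steel strip 72 (y) x 22 mm high, upright front face, sloping back. Origin: bottom middle of its front face, on the lid's top (x -66, y 76, z 84 mm in the safe's frame when shut); axes as the safe's. Push its front face towards +x of the safe.
- lid (a joint): Travel of the sliding lid, m: 0 shut, 0.090 fully open (towards +x of the safe). About 3 N of friction; stays where left.
- deck_vial: Loose white-capped sample vial, 23 mm wide, 49 mm high, standing on the rear right of the safe's deck. Origin: centre of its underside. Leave it alone.
- beaker: Loose small glass beaker, 49 mm wide, 62 mm high, standing to the right of the safe. Origin: centre of its underside. Leave it alone.
- stopper: Loose black rubber stopper, 25 mm wide, 22 mm high, in front of the safe's left part. Origin: centre of its underside. Leave it alone.

How it is judged (in metres and radians):
On the way, in this order (a step that is already met when the one before it is completed fails the run):
1. a fingertip holds the catch pad down, tooth clear, with the bolt still home (value of joint catch above 0.2 rad and contact force between the fingers and catch_pad above 0.5 N and value of joint bolt below 0.01 m), for 0.05 s.
2. the bolt is drawn, a fingertip still on the catch pad and the lid still shut (value of joint bolt above 0.031 m and contact force between the fingers and catch_pad above 0.5 N and value of joint lid below 0.008 m), for 0.05 s.
3. the catch is let up behind the drawn bolt, the lid still shut (value of joint bolt above 0.031 m and value of joint catch below 0.05 rad and value of joint lid below 0.008 m), for 0.05 s.
At the end, for the whole second after the job is handed in: The bolt is drawn at least 31 of its 35 mm, the catch has sprung up behind it (under 0.05 rad), the lid stands open at least 80 of its 90 mm and at rest, and vial, beaker and stopper stand upright within 20 mm of where they were (value of joint bolt above 0.031 m and value of joint catch below 0.05 rad and value of joint lid above 0.08 m and velocity of joint lid below 0.01 m/s and distance of each of deck_vial, beaker, stopper from where it was at the start of the episode below 0.02 m and angle between each of deck_vial, beaker, stopper's own z axis and vertical below 0.3 rad); the robot touches nothing.
It fails at once if the loose vial is pushed, knocked over or lifted (distance of deck_vial from where it was at the start of the episode above 0.02 m or angle between deck_vial's own z axis and vertical above 0.5 rad).
It fails at once if the beaker is pushed, knocked over or lifted (distance of beaker from where it was at the start of the episode above 0.02 m or angle between beaker's own z axis and vertical above 0.5 rad).
It fails at once if the stopper is pushed, knocked over or lifted (distance of stopper from where it was at the start of the episode above 0.02 m or angle between stopper's own z axis and vertical above 0.5 rad).
It also fails if it takes over 45 s, if anything falls off the work surface, if the arm or the gripper's body presses on something with over 40 N, if the wrist force passes 120 N, or if a joint passes its speed limit or range.

ROBOT

A 6-joint arm with a two-finger parallel gripper is mounted at the origin on a cart in front of the work surface, level with it; the furniture and walls round the work are solid. World frame = base frame: x ahead of the robot, y to its left, z up, the work surface at z = 0. Lengths are in mm, angles in rad, forces in N, time in s.
With the tool pointing down it reaches from about 400 to 925 mm from the base axis. Payload 12.5 kg.
Tool frame: the origin (TCP) lies at the very end of the fingers, on their centre line; the grasp point (between the pads) lies 19 mm behind it; z points along the fingers, y is the line along which they close (so a half turn about z gives the same grasp; the last joint's range is limited). The gripper opens to 95 mm and grips with 3 to 60 N. Pads are 20 mm wide; open, the fingers measure 119 mm over their backs; the gripper's body (75 mm by 180 mm) begins 59 mm behind the grasp point.
Start: joints at [-1.316, 0.491, 1.559, -0, 1.092, -0.106], TCP at [220.663, -584.769, 214.661] pointing down, gripper open.
Joint ranges: [-3.1, 3.1], [-0.84, 2.19], [0.05, 2.79], [-1.13, 4.28], [0.06, 2.93], [-2.69, 2.69]. Speed limits (rad/s): [2.22, 2.22, 2.79, 3.14, 3.14, 3.14].

INTERFACE

Orientations are given as [roll, pitch, yaw] about the fixed x, y, z axes, in that order (R = Rz(yaw) Ry(pitch) Rx(roll)).
In Python, from cell import env, read_camera, camera_info, job_done gives the robot as it stands (env), with the cameras as plain functions and the job as plain functions.
- The arm moves only by the tool hand_motion, called after ">>>" as a command line: name --argument value ..., lists and objects as JSON in quotes. Schema: {"type":"object","properties":{"rows":{"type":"array","items":{"type":"array","items":{"type":"array","items":{"type":"number"},"minItems":5,"maxItems":5},"minItems":1,"maxItems":5},"minItems":1,"maxItems":1},"only":{"type":"string"},"quiet":{"type":"boolean"},"lines":{"type":"string"}},"required":["rows"],"additionalProperties":false}. rows is a list that holds a single list of rows (three levels of brackets), with 1 to 5 rows, each of 5 numbers: dx, dy, dz in mm, then a turn about the tool's z in rad, then the opening from 0.0 (shut) to 1.0 (fully open); each row is the pose to reach, as a shift and turn from the pose commanded when the call began, along the tool's axes at that moment; what a row does not reach only later rows make up. A row lasts 1/12 s, in which the tool goes at most 41.7 mm and 0.125 rad, less where a joint would pass 70% of its speed; a pose out of reach is approached as far as the arm can. The fingers move at their own pace and stop on an object; the grip force is fixed at half the most. Time passes only in rows, so rows that do not move let the fingers close. The tool returns the time, the measured TCP pose, the force, the opening and the grip force at its end. only (a regular expression) keeps the lines of the reply that match it, lines (a string "A,B") keeps lines A to B, and quiet returns only ok. Input that does not fit is refused with a message, and nothing moves.
- env.state(): the state, without advancing time (a new reading comes with each control period).
- read_camera(name): name is "scene" or "top" or "wrist"; returns (picture, depth): 480x640x3 uint8, red, green, blue; 480x640 float32, mm along the optical axis (not along the pixel's ray), 0 where there is no reading.
- camera_info(name): a dict with "vertical_fov" (degrees; the focal length in pixels is half the picture's height over the tangent of half this angle, whatever the lens; pixels are square), "cx", "cy" (the principal point, pixels), "origin" and "attitude" of the camera in the world. Camera axes: x right, y down, z forward; pixel columns grow to the right and rows downward; lengths in mm; the calibration is good to about 2 mm. A picture is of the moment at which its call begins: read the wrist's pose just before it. camera_info takes no time and is no camera call; for the wrist camera it gives the pose at the moment of the call.
- job_done(): hands the job in; it is judged then, once.
The state is a dict: "t": time; "joints": joint angles; "qvel": joint speeds; "tau": joint torques, N m; "eef_pos": TCP position; "tcp_rot": TCP orientation; "ft_force": force on the tool from outside, world axes, zero at the start; "moment": the same for the moment, N m; "opening": opening from 0.0 (shut) to 1.0 (fully open); "grip_force": force on a finger pad.
Only numpy, scipy, OpenCV 4.12 (cv2) and the standard library are available. Lean on these libraries where they do the work, as an engineer would, in place of code of your own. Each camera call takes 0.05 s, during which the arm holds its last target. There are 200 camera calls.

## Working session

There is one attempt and no reset: what is moved stays moved. The work goes in short steps, Python scripts to look and compute and a tool call to move; the robot and the scene stay as the last step left them, time stands still between calls to the robot, and variables do not carry over. Pictures are saved under pics/ and viewed, at most 10 in all, crops included, and the job is handed in when it is done.

```bash
ls; mkdir -p pics; python3 - <<'E'
from cell import env, read_camera, camera_info, job_done
import cv2,numpy as np
print(env.state())
for n in ["scene","top"]:
    im,d=read_camera(n); cv2.imwrite(f"pics/{n}0.png",im[:,:,::-1]); np.save(f"{n}0.npy",d); print(n,camera_info(n))
print(camera_info("wrist"))
E
```

```text
cell.py
pics
{'t': 0.0, 'joints': array([-1.31562841e+00,  4.91568502e-01,  1.55949133e+00, -3.13454802e-05,
        1.09163292e+00, -1.05633930e-01]), 'qvel': array([-2.40213926e-04,  1.82287343e-05, -4.52647646e-05,  2.54941543e-04,
        1.77647957e-04,  3.09439284e-05]), 'tau': array([ 2.11036306e-03, -6.12627554e+01, -2.58183521e+01,  6.94017811e-02,
        4.81487147e-02, -8.67012932e-05]), 'eef_pos': array([ 220.57186882, -584.52022574,  214.04175473]), 'tcp_rot': array([-3.14049576e+00, -8.83471801e-05,  3.60816265e-01]), 'ft_force': array([-0.08724878, -0.33729031, -0.41896561]), 'moment': array([-0.01545327,  0.02320426, -0.02455266]), 'grip_force': 0.0, 'opening': 1.0008839452766112}
scene {'vertical_fov': 44.32051201712851, 'cx': 314.6793894328859, 'cy': 237.9669717991498, 'origin': array([ 30.85725721, 703.06730074, 492.28589922]), 'attitude': array([-1.9609989 ,  0.00838529, -2.52641639])}
top {'vertical_fov': 46.035592263710974, 'cx': 319.8608775986368, 'cy': 238.620378132539, 'origin': array([ 369.03090079,   -2.68251595, 1071.27897008]), 'attitude': array([-2.98607024, -0.03448095, -1.5669841 ])}
{'vertical_fov': 64.13127261346705, 'cx': 324.92744787750644, 'cy': 231.6550630981989, 'origin': array([ 287.49635126, -557.90348755,  385.85591049]), 'attitude': array([ 2.88208371e+00,  2.13812377e-03, -1.21058224e+00])}
```

View pics/scene0.png

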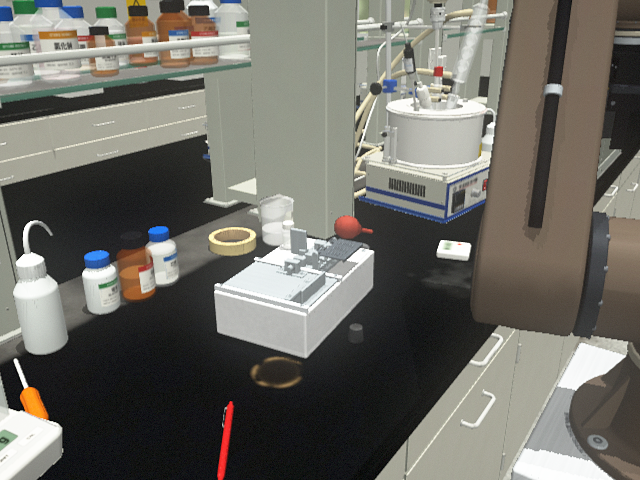

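View pics/top0.png

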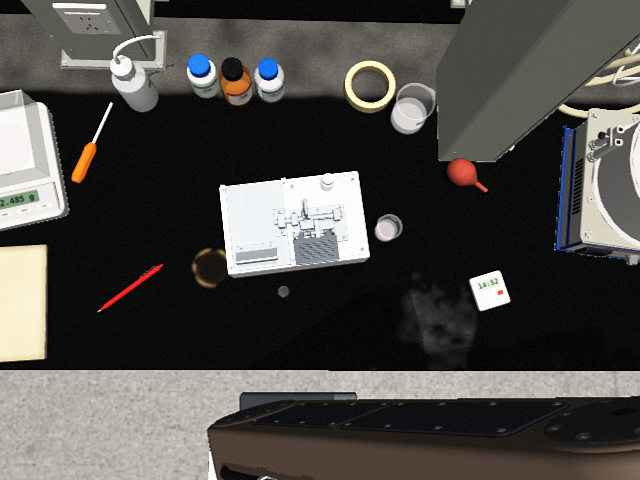

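The scene view shows the safe at about (295,290), with the pad at (345,248), the tab at (298,238) and the stopper at (356,333). In the top view the pad is at (317,249), the tab at (305,212), the push bar at (255,253), the vial at (327,181), the beaker at (388,228) and the stopper at (283,291).

```bash
cat > h.py <<'E'
import numpy as np,cv2
from scipy.spatial.transform import Rotation as R
from cell import env, read_camera, camera_info, job_done
def cam(n):
    i=camera_info(n); f=240/np.tan(np.radians(i["vertical_fov"]/2))
    return f,i["cx"],i["cy"],np.array(i["origin"]),R.from_euler("xyz",i["attitude"]).as_matrix()
def proj(n,P,c=None):
    f,cx,cy,o,M=c or cam(n); q=(np.atleast_2d(P)-o)@M
    return np.c_[cx+f*q[:,0]/q[:,2],cy+f*q[:,1]/q[:,2]]
def onplane(n,uv,z,c=None):
    f,cx,cy,o,M=c or cam(n); uv=np.atleast_2d(uv); r=np.c_[(uv-[cx,cy])/f,np.ones(len(uv))]@M.T
    return o+r*((z-o[2])/r[:,2])[:,None]
def cloud(n,d,c=None):
    f,cx,cy,o,M=c or cam(n); v,u=np.mgrid[:480,:640]
    return np.dstack([(u-cx)/f*d,(v-cy)/f*d,d])@M.T+o
E
python3 - <<'E'
from h import *
d=np.load("top0.npy"); P=cloud("top",d)
for n,(u,v) in dict(lid=(250,210),deck=(355,220),pad=(317,249),tab=(305,203),vial=(327,180),table=(320,330)).items(): print(n,P[v,u].round(1))
z=P[...,2]; m=((z>70)&(z<160)).astype(np.uint8); m[:165]=0;m[285:]=0;m[:,:210]=0;m[:,375:]=0
print(m.sum()); ys,xs=np.nonzero(m)
print(cv2.minAreaRect(P[ys,xs][:,:2].astype(np.float32)))
im=cv2.imread("pics/top0.png")[165:285,212:412]; cv2.imwrite("pics/top0c.png",cv2.resize(im,None,fx=4,fy=4,interpolation=cv2.INTER_CUBIC))
im=cv2.imread("pics/scene0.png")[215:360,205:385]; cv2.imwrite("pics/scene0c.png",cv2.resize(im,None,fx=4,fy=4,interpolation=cv2.INTER_CUBIC))
E
```

```text
lid [574.3  88.2  84.3]
deck [558.8 -99.   81. ]
pad [500.7 -30.2 118.4]
tab [576.1  -9.  138.5]
vial [619.  -46.5 129.1]
table [364.  -39.9   0.9]
12470
((555.068359375, 11.11688232421875), (163.2892608642578, 252.4099884033203), 7.548944473266602)
```

View pics/top0c.png

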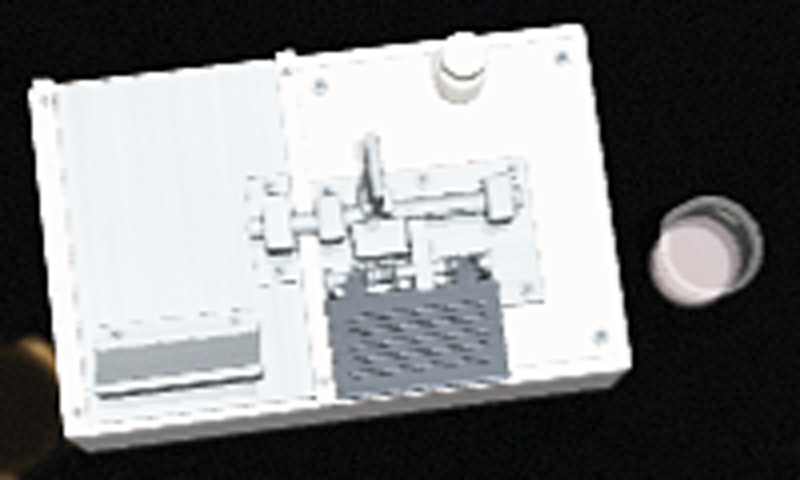

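View pics/scene0c.png

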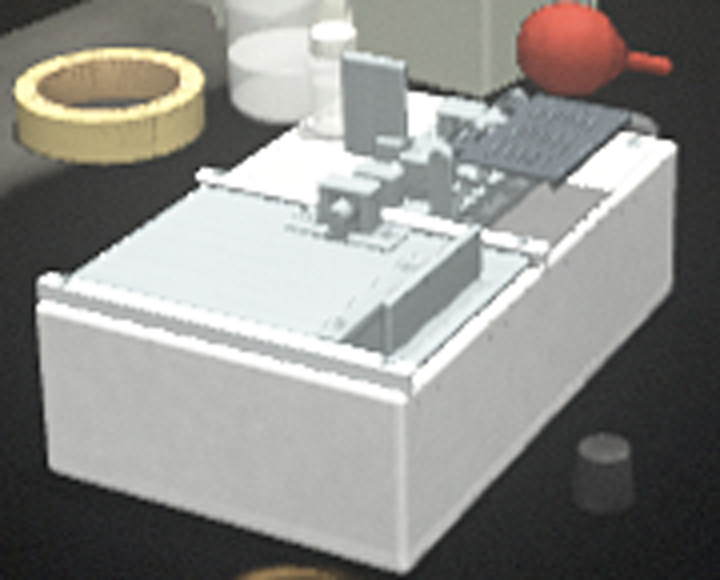

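The top crop shows these outlines:

| Feature | Pixel positions (top crop) |
|---|---|
| Pad corners | (337,397), (508,378), (497,280), (328,297) |
| Bar foot | (97,398)–(262,374) |
| Rear right chest corner | (583,25) |

In the scene crop the tab's top edge runs (342,54)–(406,62). The chest's vertical front-left edge runs (410,395)–(405,572). I'll fit the pose jointly from both views.

```bash
cat > fit.py <<'E'
from h import *
from scipy.optimize import least_squares
T=[(-82,9,116,337,397),(-82,-65,116,508,378),(-38,-65,116,497,280),(-38,9,116,328,297),(28,-17,140,370,133),(-66,112,84,97,398),(-66,40,84,262,374),(80,-122,80,583,25),(80,130,88,32,82)]
S=[(28,-14,140,342,54),(-2,-14,140,406,62),(-80,130,0,405,572),(80,130,0,50,470),(-80,-122,80,676,145),(-66,112,84,387,362),(-66,40,84,480,278)]
T=np.array(T,float);S=np.array(S,float)
T[:,3:]=(T[:,3:]+.5)/4-.5+[212,165]; S[:,3:]=(S[:,3:]+.5)/4-.5+[205,215]
ct,cs=cam("top"),cam("scene")
def W(p,L): return L@R.from_euler("z",p[3]).as_matrix().T+p[:3]
def res(p,w=(1,1)): return np.r_[((proj("top",W(p,T[:,:3]),ct)-T[:,3:])*w[0]).ravel(),((proj("scene",W(p,S[:,:3]),cs)-S[:,3:])*w[1]).ravel()]
if __name__=="__main__":
  for w in [(1,1),(1,0.01),(.01,1)]:
    s=least_squares(res,[555,11,0,.13],args=(w,),loss="soft_l1"); print(s.x.round(3))
    if w==(1,1): print(res(s.x).reshape(-1,2).round(1).tolist()); p=s.x
  P=cloud("top",np.load("top0.npy")); m=(abs(P[...,2]-118)<3)
  v,u=np.nonzero(m); k=(u>290)&(u<345)&(v>230)&(v<266); print("pad centre cloud",P[v[k],u[k]].mean(0), "fit",W(p,np.array([[-60,-28,116.]])))
  for n,L in dict(pad=(-60,-28,116),tab=(13,-17,140),bar=(-66,76,84),mid=(-23.5,-14,105)).items(): print(n,W(p,np.array([L],float)).round(1))
E
python3 fit.py
```

```text
[5.5608e+02 6.0660e+00 1.3030e+00 1.1900e-01]
[[0.1, 0.9], [0.6, 0.8], [0.3, -0.0], [-0.4, 0.4], [0.0, -0.9], [0.6, 0.1], [0.4, 1.6], [1.0, -0.3], [-1.2, -1.3], [-0.9, -0.3], [-0.9, 0.8], [-0.9, 5.0], [-1.2, 3.1], [1.4, -0.8], [0.3, -1.2], [0.4, -0.5]]
[ 5.58536e+02  6.42300e+00 -1.18960e+01  1.21000e-01]
[ 5.68899e+02 -1.23150e+01 -8.34600e+00  1.13000e-01]
pad centre cloud [504.1274333  -26.98301709 117.08454486] fit [[499.83390267 -28.86822954 117.30320265]]
pad [[499.8 -28.9 117.3]]
tab [[571.   -9.3 141.3]]
bar [[481.5  73.7  85.3]]
mid [[534.4 -10.6 106.3]]
```

Residuals are about 1 px, except at the chest's foot, so I'll refine from the wrist camera once it is over the safe. Next I'll swing there at the present height, translating first and then turning by -1.33.

>>> hand_motion --rows '[[[31, -27, 0, 0, 1], [62, -53, 0, 0, 1], [93, -80, 0, 0, 1], [124, -106, 0, 0, 1], [155, -133, 0, 0, 1]]]'

```text
t: 0.52
eef_pos: [319.1, -403.9, 214.4]
tcp_rot: [-3.141, 0.0, 0.36]
ft_force: [1.1, -0.3, 0.2]
opening: 1.003
grip_force: 0.0
```

>>> hand_motion --rows '[[[31, -27, 0, 0, 1], [62, -53, 0, 0, 1], [93, -80, 0, 0, 1], [124, -106, 0, 0, 1], [155, -133, 0, 0, 1]]]'

```text
t: 0.93
eef_pos: [417.3, -224.6, 214.6]
tcp_rot: [3.141, 0.0, 0.361]
ft_force: [1.9, -1.6, -1.1]
opening: 1.0
grip_force: 0.0
```

>>> hand_motion --rows '[[[31, -27, 0, 0, 1], [62, -53, 0, 0, 1], [93, -80, 0, 0, 1], [124, -106, 0, 0, 1], [155, -133, 0, 0, 1]]]'

```text
t: 1.35
eef_pos: [515.4, -45.3, 214.6]
tcp_rot: [3.142, 0.0, 0.361]
ft_force: [0.2, -1.0, -0.4]
opening: 1.001
grip_force: 0.0
```

>>> hand_motion --rows '[[[31, -27, 0, -0.12, 1], [31, -27, 0, -0.24, 1], [31, -27, 0, -0.36, 1], [31, -27, 0, -0.48, 1], [31, -27, 0, -0.6, 1]]]'

```text
t: 1.77
eef_pos: [534.2, -10.6, 214.2]
tcp_rot: [-3.141, 0.0, 0.968]
ft_force: [-0.1, -0.6, -0.1]
opening: 1.0
grip_force: 0.0
```

>>> hand_motion --rows '[[[0, 0, 0, -0.12, 1], [0, 0, 0, -0.24, 1], [0, 0, 0, -0.36, 1], [0, 0, 0, -0.48, 1], [0, 0, 0, -0.6, 1]]]'

```text
t: 2.18
eef_pos: [534.2, -11.1, 214.4]
tcp_rot: [-3.141, 0.0, 1.567]
ft_force: [0.6, 0.6, -0.3]
opening: 1.0
grip_force: 0.0
```

>>> hand_motion --rows '[[[0, 0, 0, -0.12, 1], [0, 0, 0, -0.12, 1]]]'

```text
t: 2.35
eef_pos: [534.2, -11.1, 214.4]
tcp_rot: [-3.141, -0.0, 1.686]
ft_force: [0.6, -0.7, -0.0]
opening: 1.001
grip_force: 0.0
```

```bash
python3 - <<'E'
from h import *
print(env.state()); c=cam("wrist"); print(c)
im,d=read_camera("wrist"); cv2.imwrite("pics/w1.png",im[:,:,::-1]); np.save("w1.npy",d)
import pickle; pickle.dump(c,open("w1.pkl","wb"))
E
```

```text
{'t': 2.35, 'joints': array([-1.44310679e-01,  3.63008002e-01,  1.78069407e+00, -1.22249066e-04,
        9.98424629e-01, -2.59837968e-01]), 'qvel': array([-0.00099115, -0.00166954, -0.00114132,  0.00144552, -0.00032336,
        0.23197626]), 'tau': array([ 3.93621813e-03, -5.08365083e+01, -2.41402030e+01,  5.07387472e-02,
        6.02959818e-02, -2.24386185e+00]), 'eef_pos': array([534.19370202, -11.06552234, 214.38253435]), 'tcp_rot': array([-3.14105014e+00, -3.79293123e-05,  1.68638985e+00]), 'ft_force': array([ 0.59470026, -0.71244328, -0.03242667]), 'moment': array([ 0.01473789, -0.11302049,  0.03891399]), 'grip_force': 0.0, 'opening': 1.0012724053106323}
(np.float64(383.1030091134093), 324.92744787750644, 231.6550630981989, array([525.53196316,  61.78772321, 386.10332891]), array([[ 0.99339571,  0.11124013,  0.02811751],
       [ 0.11473217, -0.96044276, -0.25374443],
       [-0.0012213 ,  0.25529461, -0.96686254]]))
```

View pics/w1.png

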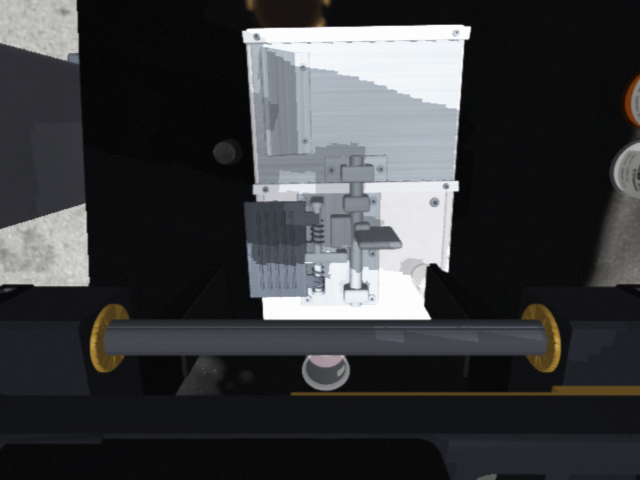

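The wrist view shows the pad at (245–306, 203–297), the tab at (357–401, 227–248), the bar's foot at (265–310, 50–155) and the guides at (356,203) and (357,295). I'll enlarge it to refine the pose.

```bash
python3 -c "
import cv2
im=cv2.imread('pics/w1.png')[20:315,238:478]; cv2.imwrite('pics/w1c.png',cv2.resize(im,None,fx=2,fy=2,interpolation=cv2.INTER_CUBIC))"
```

```text
(no output)
```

View pics/w1c.png

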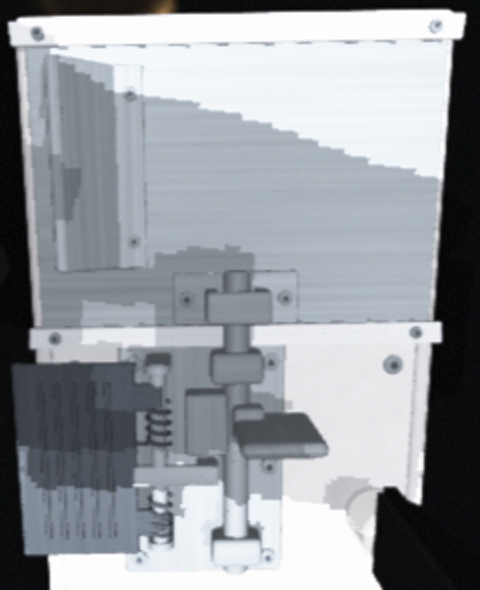

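The enlarged crop gives the pad corners at (12,365), (131,361), (24,553) and (140,551), the tab's top edge from (265,455) to (328,450), and the bar's front top edge from (50,58) to (58,270).

```bash
cat > fit2.py <<'E'
from fit import *
import pickle
cw=pickle.load(open("w1.pkl","rb"))
V=np.array([(-82,9,116,12,365),(-38,9,116,131,361),(-82,-65,116,24,553),(-38,-65,116,140,551),(28,-17,140,328,450),(-2,-17,140,265,455),(-66,40,106,58,270),(-66,112,106,50,58),(-80,130,88,10,20),(80,130,88,466,12)],float)
V[:,3:]=(V[:,3:]+.5)/2-.5+[238,20]
rw=lambda p:(proj("wrist",W(p,V[:,:3]),cw)-V[:,3:]).ravel()
for nm,f in dict(wrist=rw,all=lambda p:np.r_[rw(p),np.delete(res(p).reshape(-1,2),[11,12],0).ravel()]).items():
    s=least_squares(f,[555,6,0,.12],loss="soft_l1"); p=s.x; print(nm,p.round(3)); print(f(p).reshape(-1,2).round(1).tolist())
    s=least_squares(lambda q:f([q[0],q[1],0,q[2]]),[555,6,.12],loss="soft_l1"); print("z0",s.x)
    p=[s.x[0],s.x[1],0,s.x[2]]
    for n,L in dict(pad=(-60,-28,116),tab=(13,-17,140),bar=(-66,76,84),start=(-23.5,3,105)).items(): print(n,W(p,np.array([L],float)).round(1))
P=cloud("wrist",np.load("w1.npy"),cw); print("depth pad",P[250,275],"tab",P[245,390],"lid",P[100,380])
E
python3 fit2.py
```

```text
wrist [ 5.55667e+02  6.70700e+00 -2.60500e+00  1.21000e-01]
[[0.7, -0.6], [2.1, 1.1], [0.3, 0.1], [-0.6, 0.9], [-0.1, 0.3], [-12.8, -2.0], [-0.0, 2.2], [-0.7, 0.2], [2.4, -3.0], [-0.5, -0.5]]
z0 [5.55698385e+02 7.02064734e+00 1.22814855e-01]
pad [[499.6 -28.1 116. ]]
tab [[570.7  -8.3 140. ]]
bar [[480.9  74.4  84. ]]
start [[532.    7.1 105. ]]
all [ 5.55866e+02  6.68100e+00 -9.55000e-01  1.21000e-01]
[[0.5, -0.1], [2.3, 1.6], [0.2, 1.1], [-0.4, 1.9], [0.7, 1.0], [-12.3, -1.2], [-0.1, 2.4], [-0.9, -0.2], [2.2, -3.5], [0.6, -1.1], [-0.1, 1.1], [0.3, 1.0], [-0.1, 0.2], [-0.7, 0.7], [-0.4, -0.5], [0.5, 0.5], [0.2, 1.9], [0.4, 0.0], [-1.4, -0.7], [-1.1, 1.1], [-1.1, 2.2], [1.2, 0.5], [0.4, 0.4], [0.3, 1.0]]
z0 [5.55861370e+02 6.77666517e+00 1.21433902e-01]
pad [[499.7 -28.3 116. ]]
tab [[570.8  -8.5 140. ]]
bar [[481.1  74.2  84. ]]
start [[532.2   6.9 105. ]]
depth pad [498.57333453 -26.56521396 118.12021957] tab [576.71245368  -6.47231889 141.79176538] lid [563.27458117  88.18580398  86.09072892]
```

The pose agrees across all three views: safe origin (555.8, 6.8), yaw 0.122, and measured heights match. Next I'll set the opening to 0.64 and go to safe y = +3, just above the pad.

>>> hand_motion --rows '[[[18, 0, 30, -0.006, 0.64], [18, 0, 60, -0.006, 0.64], [18, 0, 90, -0.006, 0.64], [18, 0, 90, -0.006, 0.64], [18, 0, 90, -0.006, 0.64]]]'

```text
t: 2.82
eef_pos: [532.0, 6.8, 124.1]
tcp_rot: [-3.139, -0.001, 1.684]
ft_force: [-0.3, -0.3, 0.8]
opening: 0.706
grip_force: 0.0
```

```bash
python3 - <<'E'
from h import *
for n in ["scene","wrist"]:
    im,d=read_camera(n); im=im[:,:,::-1]
    if n=="scene": im=cv2.resize(im[205:325,215:395],None,fx=3,fy=3)
    else: im=cv2.resize(im[100:,150:550],(540,513)); 
    cv2.imwrite(f"pics/{n}2.png",im)
a=cv2.imread("pics/scene2.png");b=cv2.imread("pics/wrist2.png"); b=cv2.resize(b,(250,238)); 
cv2.imwrite("pics/c2.png",np.hstack([a,cv2.copyMakeBorder(b,0,a.shape[0]-238,0,0,0)]))
E
```

```text
(no output)
```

View pics/c2.png

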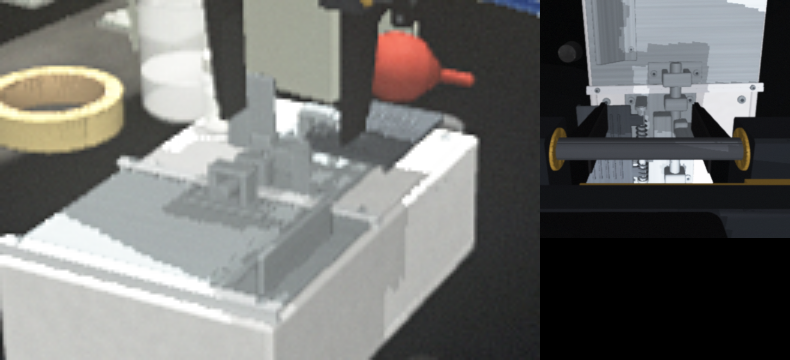

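The scene crop shows the pad finger at (355,130) over the pad's left end, and the rear finger's tip at about (228,122) beside the tab at (262,105). I'll check that against projections, because they look as though they may overlap.

```bash
python3 - <<'E'
from h import *
s=env.state(); print(s["eef_pos"],s["tcp_rot"],s["opening"])
p=[555.8,6.8,0,.122]; Rz=R.from_euler("z",p[3]).as_matrix()
w=lambda L:np.array(L,float)@Rz.T+p[:3]
print("tab",((proj("scene",w([(28,-14,140),(-2,-14,140),(28,-14,100),(-2,-14,100)]))-[215,205])*3).round(0).tolist())
T=R.from_euler("xyz",s["tcp_rot"]).as_matrix(); h=s["opening"]*47.5
pts=[(sx,sy*(h+e),0) for sy in (1,-1) for e in (0,12) for sx in (10,-10)]
X=np.array(pts)@T.T+s["eef_pos"]; print("tips in safe",((X-p[:3])@Rz).round(1).tolist()); print(((proj("scene",X)-[215,205])*3).round(0).tolist())
im,d=read_camera("scene"); P=(cloud("scene",d)-p[:3])@Rz
a=im[205:325,215:395][:,:,::-1].copy(); cv2.imwrite("pics/s3.png",cv2.resize(a[10:70,50:150],None,fx=7,fy=7,interpolation=cv2.INTER_CUBIC))
for v in range(215,256,5): print(v,[tuple(int(k) for k in P[v,u]) for u in range(286,310,3)])
E
```

```text
[533.13325258   6.63969625 126.03637072] [3.13999441e+00 4.12418130e-04 1.68489290e+00] 0.6558294777438847
tab [[222.0, 71.0], [270.0, 80.0], [224.0, 138.0], [271.0, 148.0]]
tips in safe [[8.7, 12.4, 126.1], [8.6, -7.6, 126.1], [20.7, 12.3, 126.1], [20.6, -7.7, 126.1], [-53.6, 12.8, 126.0], [-53.7, -7.2, 126.0], [-65.6, 12.9, 126.0], [-65.7, -7.1, 126.0]]
[[229.0, 118.0], [248.0, 105.0], [209.0, 114.0], [229.0, 101.0], [333.0, 140.0], [350.0, 126.0], [353.0, 144.0], [371.0, 130.0]]
215 [(16, 13, 174), (12, 11, 174), (8, 7, 174), (9, -1, 170), (177, -301, 45), (168, -298, 47), (162, -302, 47), (153, -298, 50)]
220 [(16, 13, 166), (9, 15, 168), (11, 3, 164), (9, -1, 162), (178, -302, 32), (171, -304, 33), (159, -296, 37), (152, -297, 38)]
225 [(15, 15, 158), (10, 14, 159), (9, 7, 157), (8, 0, 154), (177, -301, 21), (170, -301, 22), (163, -302, 23), (153, -298, 26)]
230 [(57, -52, 118), (12, 11, 149), (9, 7, 148), (10, -2, 144), (12, -15, 139), (6, -15, 141), (0, -15, 142), (153, -298, 14)]
235 [(58, -54, 108), (10, 15, 142), (9, 8, 140), (8, 0, 137), (11, -14, 131), (6, -14, 132), (0, -15, 133), (153, -297, 3)]
240 [(57, -52, 100), (11, 14, 133), (9, 7, 131), (9, -1, 128), (11, -14, 122), (7, -16, 123), (0, -15, 124), (47, -108, 81)]
245 [(56, -50, 91), (50, -50, 92), (22, -13, 112), (17, -13, 113), (13, -16, 112), (6, -14, 114), (1, -15, 115), (35, -86, 81)]
250 [(56, -49, 82), (52, -53, 82), (24, -15, 102), (18, -15, 103), (12, -15, 104), (5, -12, 107), (0, -12, 108), (0, -22, 104)]
255 [(47, -33, 81), (42, -35, 81), (36, -35, 82), (8, 2, 103), (4, 0, 102), (5, -11, 98), (0, -13, 98), (-7, -8, 102)]
```

View pics/s3.png

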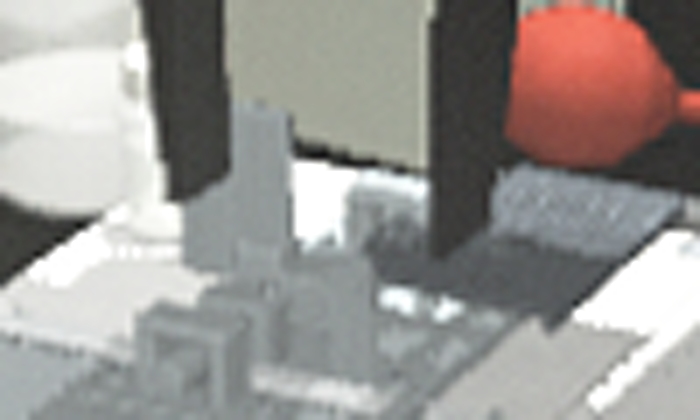

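The depth image settles it: the rear finger is at safe y −2 to 15, clear in front of the tab's left face at −14, and the front finger is over the pad. Now I'll press in stages and watch the force.

>>> hand_motion --rows '[[[0, 0, 4, 0, 0.64], [0, 0, 8, 0, 0.64], [0, 0, 12, 0, 0.64], [0, 0, 12, 0, 0.64]]]'

```text
t: 3.3
eef_pos: [532.5, 6.7, 112.4]
tcp_rot: [3.141, 0.0, 1.687]
ft_force: [1.0, 0.5, 1.1]
opening: 0.638
grip_force: 1.3
```

>>> hand_motion --rows '[[[0, 0, 2, 0, 0.64], [0, 0, 4, 0, 0.64], [0, 0, 4, 0, 0.64], [0, 0, 4, 0, 0.64]]]'

```text
t: 3.63
eef_pos: [532.7, 6.7, 108.8]
tcp_rot: [3.141, 0.0, 1.687]
ft_force: [1.3, -0.8, 4.4]
opening: 0.642
grip_force: 1.9
```

>>> hand_motion --rows '[[[0, 0, 1, 0, 0.64], [0, 0, 1.5, 0, 0.64], [0, 0, 1.5, 0, 0.64]]]'

```text
t: 3.88
eef_pos: [532.6, 6.7, 107.2]
tcp_rot: [3.141, 0.0, 1.687]
ft_force: [1.0, -0.5, 5.1]
opening: 0.638
grip_force: 2.1
```

```bash
python3 - <<'E'
from h import *
s=env.state(); print(s["eef_pos"],s["ft_force"])
im,d=read_camera("scene"); p=[555.8,6.8,0,.122]; Rz=R.from_euler("z",p[3]).as_matrix()
P=((cloud("scene",d)-p[:3])@Rz).reshape(-1,3)
for x0 in range(-85,-36,6):
    k=(abs(P[:,0]-x0)<3)&(P[:,1]<-15)&(P[:,1]>-62)&(P[:,2]>88)&(P[:,2]<125)
    print(x0,k.sum(),np.median(P[k,2]) if k.any() else None)
E
```

```text
[532.58486285   6.73723687 107.21703396] [ 1.04611595 -0.4622022   5.05193886]
-85 0 None
-79 41 99.09018043680481
-73 66 101.62951928876728
-67 59 103.71648915964386
-61 58 106.00846685518061
-55 56 108.23689058440007
-49 37 110.27160134996177
-43 23 111.97890795697685
-37 8 101.04317765899097
```

The pad's slope measures about 0.36 rad, so the tooth is clear and it is just short of the stop. Now I'll draw the bolt towards −y (tool −x).

>>> hand_motion --rows '[[[-3, 0, 0, 0, 0.64], [-6, 0, 0, 0, 0.64], [-9, 0, 0, 0, 0.64], [-12, 0, 0, 0, 0.64], [-15, 0, 0, 0, 0.64]]]'

```text
t: 4.35
eef_pos: [533.5, -7.7, 107.2]
tcp_rot: [-3.14, -0.001, 1.687]
ft_force: [-2.2, 6.3, 7.4]
opening: 0.641
grip_force: 4.0
```

>>> hand_motion --rows '[[[-3, 0, 0, 0, 0.64], [-6, 0, 0, 0, 0.64], [-9, 0, 0, 0, 0.64], [-12, 0, 0, 0, 0.64], [-15, 0, 0, 0, 0.64]]]'

```text
t: 4.77
eef_pos: [535.3, -22.6, 107.2]
tcp_rot: [-3.141, -0.001, 1.687]
ft_force: [-1.5, 5.6, 7.4]
opening: 0.636
grip_force: 4.0
```

>>> hand_motion --rows '[[[-3, 0, 0, 0, 0.64], [-6, 0, 0, 0, 0.64], [-9, 0, 0, 0, 0.64], [-11, 0, 0, 0, 0.64], [-11, 0, 0, 0, 0.64]]]'

```text
t: 5.18
eef_pos: [536.7, -33.2, 107.2]
tcp_rot: [-3.141, -0.002, 1.687]
ft_force: [0.8, 9.0, 7.6]
opening: 0.641
grip_force: 7.2
```

>>> hand_motion --rows '[[[-1, 0, 0, 0, 0.64], [-2, 0, 0, 0, 0.64], [-2, 0, 0, 0, 0.64]]]'

```text
t: 5.43
eef_pos: [536.7, -33.4, 107.2]
tcp_rot: [-3.141, -0.004, 1.688]
ft_force: [-0.4, 22.5, 9.6]
opening: 0.643
grip_force: 12.9
```

```bash
python3 - <<'E'
from h import *
print(env.state()["ft_force"])
im,d=read_camera("scene"); p=[555.8,6.8,0,.122]; Rz=R.from_euler("z",p[3]).as_matrix()
P=((cloud("scene",d)-p[:3])@Rz).reshape(-1,3)
k=(P[:,0]>-2)&(P[:,0]<28)&(P[:,2]>115)&(P[:,2]<143)&(P[:,1]<-5)&(P[:,1]>-75)
print(k.sum(),np.histogram(P[k,1],range(-75,0,5)))
k&=P[:,0]<5; print(np.median(P[k],0))
E
```

```text
[-0.43262346 22.53409241  9.58059395]
239 (array([ 0,  0,  0,  1, 43, 54, 20, 24, 28, 68,  1,  0,  0,  0]), array([-75, -70, -65, -60, -55, -50, -45, -40, -35, -30, -25, -20, -15,
       -10,  -5]))
[  1.82878131 -50.06087036 128.42612732]
```

The force jumped to 22 N at a standstill and the tab face is now at y ≈ −50, having started at −15: the bolt is fully drawn. I'll ease off and lift.

>>> hand_motion --rows '[[[3, 0, 0, 0, 0.64], [4, 0, -10, 0, 0.64], [4, 0, -30, 0, 0.64], [4, 0, -60, 0, 0.64], [4, 0, -60, 0, 0.64]]]'

```text
t: 5.9
eef_pos: [538.4, -32.4, 171.6]
tcp_rot: [3.136, 0.002, 1.687]
ft_force: [-0.1, -0.1, -0.2]
opening: 0.64
grip_force: 0.0
```

```bash
python3 - <<'E'
from h import *
s=env.state(); print(s["ft_force"])
im,d=read_camera("scene"); p=[555.8,6.8,0,.122]; Rz=R.from_euler("z",p[3]).as_matrix()
P=((cloud("scene",d)-p[:3])@Rz).reshape(-1,3)
k=(P[:,0]>-2)&(P[:,0]<5)&(P[:,2]>115)&(P[:,2]<143)&(P[:,1]<-5)&(P[:,1]>-75); print("tab",np.median(P[k],0))
for x0 in range(-79,-42,6):
    k=(abs(P[:,0]-x0)<3)&(P[:,1]<-15)&(P[:,1]>-62)&(P[:,2]>88)&(P[:,2]<125); print(x0,np.median(P[k,2]))
# lid bar check and next target
k=(P[:,2]>90)&(P[:,2]<104)&(P[:,0]<-40)&(P[:,0]>-80)&(P[:,1]>35)&(P[:,1]<115); print("bar face x",np.percentile(P[k,0],[5,25,50,75]),"y",np.percentile(P[k,1],[2,98]))
Tt=np.array([-95,76,95])@Rz.T+p[:3]; Tm=R.from_euler("xyz",s["tcp_rot"]).as_matrix()
print("target",Tt,"tool",Tm.T@(Tt-s["eef_pos"]), s["eef_pos"])
E
```

```text
[-0.10814794 -0.12477454 -0.22770147]
tab [  1.89994217 -50.5246975  129.17906895]
-79 116.93139042289411
-73 117.75978986931221
-67 117.95282698978912
-61 117.7280075282772
-55 117.77863354665885
-49 117.84609340532066
-43 117.54800588395588
bar face x [-66.81870659 -66.07683035 -65.58669973 -64.88988055] y [ 42.45532818 111.63636054]
target [452.25709716  70.67383871  95.        ] tool [112.46313317 -74.07304358  76.0479545 ] [538.40994427 -32.38973434 171.63974384]
```

The catch is up (pad level at z ≈ 117.8) and the bolt has stayed drawn. The bar's face is at x ≈ −66. I'll close the fingers and go in front of the bar.

>>> hand_motion --rows '[[[28, -18, 0, 0, 0], [56, -37, 0, 0, 0], [84, -55, 0, 0, 0], [112, -74, 0, 0, 0], [112, -74, 0, 0, 0]]]'

```text
t: 6.37
eef_pos: [446.2, 73.3, 166.6]
tcp_rot: [-3.138, -0.001, 1.689]
ft_force: [2.0, 0.8, 0.9]
opening: 0.352
grip_force: 0.0
```

>>> hand_motion --rows '[[[0, 0, 30, 0, 0], [0, 0, 60, 0, 0], [0, 0, 78, 0, 0], [0, 0, 78, 0, 0], [0, 0, 78, 0, 0]]]'

```text
t: 6.78
eef_pos: [450.1, 70.4, 88.6]
tcp_rot: [-3.139, -0.0, 1.686]
ft_force: [-0.2, 0.4, 0.1]
opening: 0.016
grip_force: 0.0
```

>>> hand_motion --rows '[[[0, 5, -3, 0, 0], [0, 10, -3, 0, 0], [0, 16, -3, 0, 0], [0, 22, -3, 0, 0], [0, 28, -3, 0, 0]]]'

```text
t: 7.2
eef_pos: [478.7, 74.0, 92.6]
tcp_rot: [3.142, 0.0, 1.687]
ft_force: [-3.0, -1.0, 2.9]
opening: 0.007
grip_force: 1.7
```

>>> hand_motion --rows '[[[0, 7, 0, 0, 0], [0, 14, 0, 0, 0], [0, 21, 0, 0, 0], [0, 28, 0, 0, 0], [0, 35, 0, 0, 0]]]'

```text
t: 7.62
eef_pos: [513.6, 78.2, 92.0]
tcp_rot: [-3.141, -0.0, 1.687]
ft_force: [-3.1, 1.9, 2.4]
opening: 0.002
grip_force: 1.7
```

>>> hand_motion --rows '[[[0, 7, 0, 0, 0], [0, 14, 0, 0, 0], [0, 21, 0, 0, 0], [0, 28, 0, 0, 0], [0, 35, 0, 0, 0]]]'

```text
t: 8.03
eef_pos: [548.3, 82.2, 92.0]
tcp_rot: [-3.141, -0.0, 1.687]
ft_force: [-2.7, 2.0, 0.9]
opening: 0.005
grip_force: 1.6
```

>>> hand_motion --rows '[[[0, 3, 0, 0, 0], [0, 6, 0, 0, 0], [0, 8, 0, 0, 0], [0, 8, 0, 0, 0]]]'

```text
t: 8.37
eef_pos: [556.2, 82.9, 92.1]
tcp_rot: [3.141, 0.0, 1.687]
ft_force: [-0.5, 0.1, 0.5]
opening: 0.003
grip_force: 0.2
```

>>> hand_motion --rows '[[[0, 1, 0, 0, 0], [0, 2, 0, 0, 0], [0, 2, 0, 0, 0]]]'

```text
t: 8.62
eef_pos: [557.7, 83.1, 92.1]
tcp_rot: [3.142, 0.0, 1.687]
ft_force: [-1.0, -0.2, -1.4]
opening: 0.005
grip_force: 0.9
```

>>> hand_motion --rows '[[[0, 1, 0, 0, 0], [0, 2, 0, 0, 0], [0, 3, 0, 0, 0], [0, 3, 0, 0, 0]]]'

```text
t: 8.95
eef_pos: [560.9, 83.5, 92.1]
tcp_rot: [3.141, 0.0, 1.687]
ft_force: [-0.7, -0.5, -1.3]
opening: 0.004
grip_force: 0.8
```

```bash
python3 - <<'E'
from h import *
p=[555.8,6.8,0,.122]; Rz=R.from_euler("z",p[3]).as_matrix()
im,d=read_camera("scene"); cv2.imwrite("pics/s5.png",im[:,:,::-1])
P=((cloud("scene",d)-p[:3])@Rz).reshape(-1,3)
k=(P[:,2]>89)&(P[:,2]<104)&(P[:,0]<60)&(P[:,0]>-30)&(((P[:,1]>91)&(P[:,1]<115))|((P[:,1]>36)&(P[:,1]<60))); print("bar x",k.sum(),np.percentile(P[k,0],[2,10,25,50,75]))
k=(P[:,2]>110)&(P[:,2]<170)&(P[:,1]>60)&(P[:,1]<100); print("finger x",np.percentile(P[k,0],[2,98]))
E
```

```text
bar x 120 [21.23032273 21.70164814 22.08366196 23.29854436 29.39479096]
finger x [ -2.08041071 294.82921435]
```

>>> hand_motion --rows '[[[0, 1, 0, 0, 0], [0, 2, 0, 0, 0], [0, 3, 0, 0, 0], [0, 3, 0, 0, 0]]]'

```text
t: 9.33
eef_pos: [562.5, 83.8, 92.0]
tcp_rot: [-3.139, 0.0, 1.687]
ft_force: [-8.0, -1.7, 3.8]
opening: 0.001
grip_force: 4.4
```

The bar stood at x ≈ 23 (88–89 mm open), and now it is at the stop with 8 N. I'll back off and rise, then check everything.

>>> hand_motion --rows '[[[0, -10, 0, 0, 0], [0, -20, -10, 0, 0], [0, -25, -45, 0, 0], [0, -25, -85, 0, 0], [0, -25, -110, 0, 0]]]'

```text
t: 9.75
eef_pos: [539.3, 81.0, 205.5]
tcp_rot: [3.138, 0.0, 1.687]
ft_force: [-0.0, 0.0, -0.2]
opening: 0.005
grip_force: 0.0
```

>>> hand_motion --rows '[[[0, -20, -20, 0, 0], [0, -40, -40, 0, 0], [0, -40, -40, 0, 0], [0, -40, -40, 0, 0]]]'

```text
t: 10.08
eef_pos: [499.2, 76.4, 243.3]
tcp_rot: [3.138, 0.0, 1.687]
ft_force: [0.8, -0.3, 0.3]
opening: 0.0
grip_force: 0.0
```

```bash
python3 - <<'E'
from h import *
p=[555.8,6.8,0,.122]; Rz=R.from_euler("z",p[3]).as_matrix()
im,d=read_camera("scene"); a=im[:,:,::-1].copy()
P=((cloud("scene",d)-p[:3])@Rz).reshape(-1,3)
k=(P[:,2]>89)&(P[:,2]<104)&(P[:,0]<60)&(P[:,0]>-30)&(P[:,1]>36)&(P[:,1]<115); print("bar x",k.sum(),np.percentile(P[k,0],[2,10,25,50]))
k=(P[:,0]>-2)&(P[:,0]<5)&(P[:,2]>115)&(P[:,2]<143)&(P[:,1]<-5)&(P[:,1]>-75); print("tab",np.median(P[k],0))
k=(abs(P[:,0]+75)<5)&(P[:,1]<-15)&(P[:,1]>-62)&(P[:,2]>88)&(P[:,2]<125); print("pad front z",np.median(P[k,2]))
cv2.imwrite("pics/fin.png",cv2.resize(a[190:365,200:400],None,fx=3,fy=3))
E
```

```text
bar x 286 [22.58091661 23.03048745 23.55414095 24.33869686]
tab [  1.98307122 -49.96459349 128.25535112]
pad front z 117.75680744795852
```

View pics/fin.png

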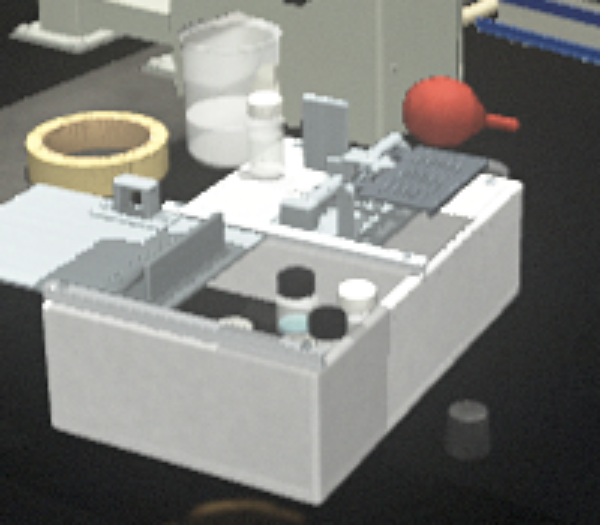

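The final view shows the lid open, with the store's vials in sight at (320,310). The bolt tab is drawn at (325,130), the pad is up at (425,175), and the deck vial (265,135) and stopper (467,430) are standing in place. I'll hand it in.

```bash
python3 -c "
from cell import env, read_camera, camera_info, job_done
print(job_done())"
```

```text
the job is handed in; nothing more can be done
None
```

The safe is open and the job is handed in, with no verdict returned: by camera the bolt is drawn about 35 mm, the catch is up behind it, the lid is about 90 mm open, and the vial and stopper stand in place; I did not look at the beaker again, though the arm worked clear of it.

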